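# Dip the press gear unit's oil and present the rod for reading

## Robot

A 6-joint arm with a two-finger parallel gripper is mounted at the origin on the work surface. World frame = base frame: x ahead of the robot, y to its left, z up, the work surface at z = 0. Lengths are in mm, angles in rad, forces in N, time in s.
With the tool pointing down it reaches from about 325 to 875 mm from the base axis. Payload 4.4 kg.
Tool frame: the origin (TCP) lies midway between the tips of the shut fingers; the grasp point (between the pads) lies 19 mm behind it (bot.pinch_z is the distance from the TCP to the grasp point, in mm); z points along the fingers, y is the line along which they close (so a half turn about z gives the same grasp; the last joint's range is limited). The gripper opens to 85 mm and grips with 20 to 120 N. Pads are 22 mm wide; open, the fingers measure 114 mm over their backs; the gripper's body (76 mm by 85 mm) begins 54 mm behind the grasp point. The pads swing forward as they close: fully open they stand 13 mm farther back than shut.
Start: joints at [-1.462, 0.207, 1.542, -0, 1.393, -0.15], TCP at [147.142, -555.857, 231.282] pointing down, gripper open.
Joint ranges: [-2.73, 2.73], [-0.86, 2.22], [0.23, 2.46], [-1.11, 4.25], [0.08, 2.63], [-2.82, 2.82]. Speed limits (rad/s): [2.79, 2.79, 3.14, 3.14, 3.14, 3.14].

## Interface

Orientations are given as a 3x3 rotation matrix whose columns are the frame's x, y, z axes.
In Python, from station import bot gives the robot as it stands.
- The arm moves only by the tool carry_out, never from a script. Its argument "increments" is a list of rows, each an object with "xyz": the shift along the world's x, y, z in units of 0.03 m (1.0 is 0.03 m), a list of three; "rot": the turn, a rotation vector about the world's x, y, z in units of 4 degrees (1.0 is 4 degrees), a list of three. A call has 1 to 10 rows; each row shifts and turns the commanded pose from where the row before left it; what a row does not reach is not made up. A row lasts 1/8 s, in which the tool goes at most 62.5 mm and 10.7 degrees, less where a joint would pass 70% of its speed; a pose out of reach is approached as far as the arm can. A call with a number of a shift or a turn outside -1 to 1 is refused whole. A call with a gripper value outside its range is refused whole. "grip" is the opening, from 0 (shut) to 1 (fully open), set as the call begins (left out, the last holds). The fingers move at their own pace and stop on an object; the grip force is fixed at half the most. Time passes only in rows, so rows that do not move let the fingers close. It gives the time, the measured TCP pose, the force, the opening and the grip force at its end, in the units of the state.
- bot.observe(): the state, without advancing time (a new reading comes with each control period).
- bot.capture(name): name is "scene" or "side" or "wrist"; returns a dict with "frame" (400x640x3 uint8, blue, green, red), "intrinsics" (3x3 intrinsics, pixels), "R" (3x3) and "t" (3): a world point X has camera coordinates R X + t. Camera axes: x right, y down, z forward; pixel columns grow to the right and rows downward; lengths in mm; the calibration is good to about 2 mm. A picture is of the moment at which its call begins. There is no depth.
- bot.finish_job(): hands the job in; it is judged then, once.
The state is a dict: "time_s": time; "q": joint angles; "qd": joint speeds; "effort": joint torques, N m; "tcp_pos": TCP position; "ee_rot": TCP orientation; "force": force on the tool from outside, world axes, zero at the start; "wrist_torque": the same for the moment, N m; "opening": finger opening in mm; "finger_force": force on a finger pad.
Only numpy, scipy, OpenCV 4.12 (cv2) and the standard library are available. Lean on these libraries where they do the work, as an engineer would, in place of code of your own. Each camera call takes 0.05 s, during which the arm holds its last target. There are 200 camera calls.

## Task

Check the oil in the tart press's gear unit: take the wiped gauge rod lying across the steel pan by its black grip, push it down the leaning filler neck until its collar stops on the lip, then draw it right out. Finish still holding it in the gripper, still and level with the reading flat up and its tip over the pan, about a hand's breadth above the rim, so that the oil film can be read and drips fall in the pan. Keep the rod off the bench and leave the other things where they stand.

Things in the scene. Friction and masses are not known exactly. Their poses are not given: they have to be found in the camera images.
- rod_grip (a point): centre of the black grip (60 long x 18 wide x 16 mm high) of the oil gauge rod, a straight steel dipstick 212 mm long, about 110 g. It starts lying level across the pan's rims, axis 69 mm above the bench, grip overhanging the pan, bare shank on the rim 44 mm from this point. Own x: along the rod, grip to tip; z: up while the milled reading flat faces up (as at the start); y: across the grip
- rod_collar (a point): point on the rod's axis in the seating face (tip side) of its collar (30 mm diameter, 8 mm thick), 62 mm from the grip's centre and 120 mm from the tip; the rod balances near here; axes as rod_grip. Between collar and grip is an 8 mm square shank, between collar and tip plain 8 mm round steel
- rod_tip (a point): tapered tip of the gauge rod, on its axis, 182 mm from the grip's centre; the last 40 mm bear the reading flat with two engraved lines; axes as rod_grip
- rod: the whole gauge rod; its origin is the same point as rod_collar, axes as rod_grip
- gearunit: grey worm-gear drive unit of the tart press, immovable on the bench, origin at the centre of its underside. Casing 140 (x) x 120 (y) x 141 mm high on a 170 x 150 mm foot; output flange and 28 mm shaft end on top up to 181 mm; finned motor, 124 mm diameter, along +y to 262 mm from the origin, terminal box up to 182 mm. The filler neck stands out of its +x face, which looks to the robot's right, towards the pan
- neck: filler neck (guide tube) of the gear unit: steel tube, origin at the centre of its open mouth, 115 mm in +x of the gear unit's origin and 140 mm above the bench; own z points out of the mouth along the tube, 45 degrees up and away from the casing. Lip 31 mm across; mouth 21 mm, narrowing within 14 mm to a 15 mm bore, 64 mm long, then hollow casing: the rod goes in 120 mm until its collar stops on the lip
- pan: small stainless pan, immovable, serving as drip pan; origin at the centre of its underside; 108 mm (x) by 176 mm (y) over the rims, 65 mm high, opening 94 mm (x) by 162 mm (y). At the start the rod lies across it along the pan's x, grip on the pan's -x side, tip on the +x side
- mould_a: bystander: loose aluminium tart mould cup, 92 mm diameter, 40 mm high, origin under its centre
- mould_b: bystander: another tart mould cup, the same
- oil_bottle: bystander: grey plastic oil bottle, 72 mm diameter, 200 mm high, origin under its centre
- grease_tin: bystander: plain steel tin, 70 mm diameter, 50 mm high, origin under its centre
- wrench: bystander: steel wrench lying flat, 170 mm long, origin under its middle, x along it
- screwdriver: bystander: screwdriver lying flat, about 0.2 m long, origin under its middle, x along it
- spare_plug: bystander: brass plug, 22 mm diameter, 22 mm high, origin under its centre
Things that resemble listed ones, but are neither listed nor needed, are in the scene too. What is shaped like the rod but red is not meant.

How it is judged (in metres and radians):
On the way, in this order (a step that is already met when the one before it is completed fails the run):
1. the rod is down the neck with its collar stopped on the lip (z of rod_collar in the frame of neck below 0.003 m and distance between rod_collar and neck below 0.008 m and angle between the x axis of rod_tip and the z axis of neck, either way round below 0.15 rad), for 0.2 s.
2. the rod is drawn right out, tip clear of the mouth (z of rod_tip in the frame of neck above 0.005 m and contact force between the fingers and rod above 1 N), for 0.1 s.
At the end, for the whole second after the job is handed in: The rod is held in the fingers alone and still (under 30 mm/s), touching neither pan nor gear unit, level with its reading flat up (within 9 degrees), its tip above the pan's opening and 30 to 200 mm above the rim (angle between rod_tip's own z axis and vertical below 0.16 rad and x of rod_tip in the frame of pan between -0.047 and 0.047 m and y of rod_tip in the frame of pan between -0.081 and 0.081 m and height (world z) of rod_tip between 0.095 and 0.265 m and contact force between the fingers and rod above 1 N and contact force between rod and pan below 0.1 N and contact force between rod and gearunit below 0.1 N and linear speed of rod below 0.03 m/s); the arm keeps its last pose, push and grip.
It fails at once if the wiped rod touches the bench or is dropped on it (height (world z) of rod_tip below 0.012 m or height (world z) of rod_grip below 0.014 m).
It fails at once if a bystander is pushed more than 30 mm from its place (distance of any of mould_a, mould_b, oil_bottle, grease_tin, wrench, screwdriver, spare_plug from where it was at the start of the episode above 0.03 m).
It also fails if it takes over 51 s, if anything falls off the work surface, if the arm or the gripper's body presses on something with over 40 N, if the wrist force passes 120 N, or if a joint passes its speed limit or range.

## Working session

There is one attempt and no reset: what is moved stays moved. The work goes in short steps, Python scripts to look and compute and a tool call to move; the robot and the scene stay as the last step left them, time stands still between calls to the robot, and variables do not carry over. Pictures are saved under pics/ and viewed, at most 11 in all, crops included, and the job is handed in when it is done.

Besides the shell and the picture viewer there is one more tool, called after ">>>" by a JSON object that holds its "name" and its "arguments". carry_out: Moves the arm, as the interface text tells. Shifts and turns lie within -1 to 1; 1 stands for 0.03 m of shift or 4 degrees of turn. Its arguments: {"type":"object","properties":{"increments":{"type":"array"},"grip":{"type":"number"}},"required":["increments"]}

```bash
mkdir -p pics; cat > h.py <<'E'
import numpy as np, cv2, pickle
from station import bot
def cap(n,f):
    c=bot.capture(n); cv2.imwrite(f'pics/{f}.png',c['frame']); pickle.dump(c,open(f'pics/{f}.pkl','wb')); return c
def load(f): return pickle.load(open(f'pics/{f}.pkl','rb'))
def P(c): return np.asarray(c['intrinsics'])@np.c_[np.asarray(c['R']),np.asarray(c['t']).reshape(3)]
def tri(cs,uv):
    A=[]
    for c,(u,v) in zip(cs,uv):
        p=P(c); A+= [u*p[2]-p[0], v*p[2]-p[1]]
    A=np.array(A); A/=np.linalg.norm(A[:,:3],axis=1)[:,None]
    x=np.linalg.lstsq(A[:,:3],-A[:,3],rcond=None)[0]
    return x, [proj(c,x)-np.array(u) for c,u in zip(cs,uv)]
def proj(c,X):
    q=P(c)@np.r_[X,1]; return q[:2]/q[2]
def atz(c,uv,z):
    p=P(c); A=np.array([uv[0]*p[2]-p[0],uv[1]*p[2]-p[1]])
    return np.r_[np.linalg.solve(A[:,:2],-A[:,3]-A[:,2]*z),z]
E
python3 - <<'E'
from h import *
for n in('scene','side','wrist'):
    c=cap(n,n+'0'); R=np.array(c['R']); print(n,-R.T@np.array(c['t']).ravel(),R[2])
E
```

```text
scene [ 921.03527    -824.99750339  927.9810664 ] [-0.34488011  0.66122961 -0.66620801]
side [ 391.36513128  953.88496925 1028.45709639] [ 0.08890657 -0.73658653 -0.67047439]
wrist [ 228.036491   -534.40602212  373.3551613 ] [-0.31009533 -0.08188985 -0.94717207]
```

View pics/scene0.png

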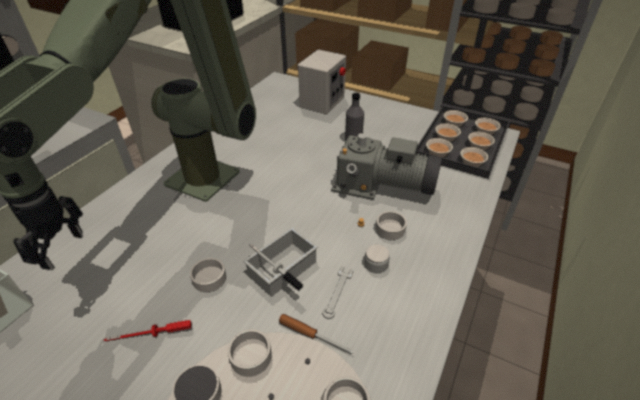

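View pics/side0.png

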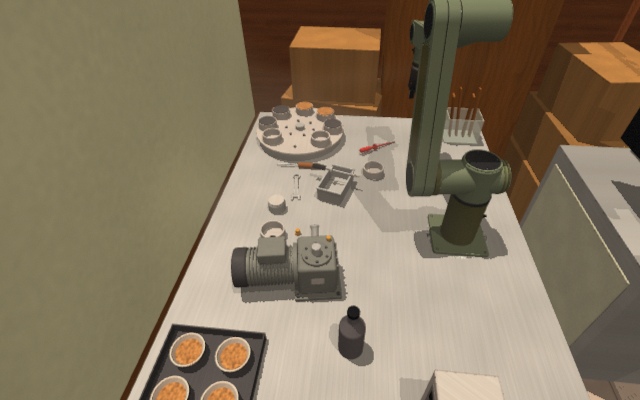

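View pics/wrist0.png

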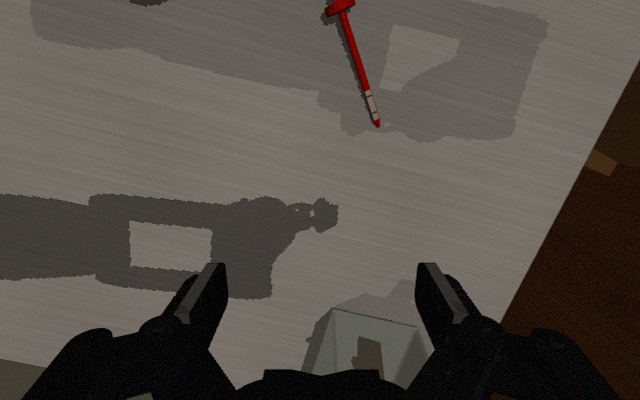

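The scene view shows the black-grip rod across the pan (grip ~(290,281)), the red lookalike at (150,330) in the scene view, and the neck on the gear unit near (350,170). I'll confirm these in one enlarged crop.

```bash
python3 - <<'E'
from h import *
def crop(f,u,v,w=80,h=60,k=5):
    im=load(f)['frame'][v:v+h,u:u+w]; return cv2.resize(im,None,fx=k,fy=k,interpolation=cv2.INTER_CUBIC)
a=np.hstack([crop('scene0',240,230),crop('scene0',325,140)])
b=np.hstack([crop('side0',300,155),crop('side0',280,215)])
cv2.imwrite('pics/comp.png',np.vstack([a,b]))
E
```

```text
(no output)
```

View pics/comp.png

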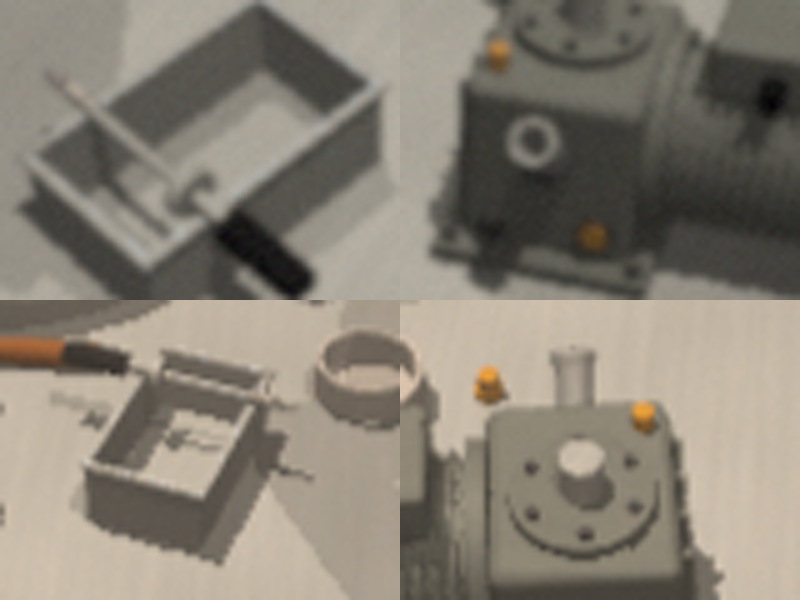

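The black-gripped rod is at scene (249,245) tip to (293,280) grip; side tip (359,176), grip (319,166). The red one (scene (150,330)) is excluded by colour. The neck mouth is at scene (351.6,168.6), side (314.6,225.4).

```bash
python3 - <<'E'
from h import *
s,d=load('scene0'),load('side0')
for n,a,b in [('tip',(249,245),(359.4,176.2)),('grip',(292.6,280.4),(319.4,166.4)),('mouth',(351.6,168.6),(314.6,225.4))]:
    print(n,*tri([s,d],[a,b]))
print('tip69',atz(s,(249,245),69),atz(d,(359.4,176.2),69)); print('grip69',atz(s,(292.6,280.4),69),atz(d,(319.4,166.4),69))
print('mouth140',atz(s,(351.6,168.6),140),atz(d,(314.6,225.4),140))
sc=lambda u,v:(240+u/5,230+v/5)
print('pan rim', [atz(s,sc(*p),65).round() for p in [(28,160),(260,5),(380,85),(150,265)]])
gt=lambda u,v:(280+u/5,215+v/5)
print('casing top',[atz(d,gt(*p),141).round() for p in [(92,110),(265,105),(280,278),(93,285)]])
o=bot.observe(); print(o['ee_rot'],o['tcp_pos'],o['opening'],bot.pinch_z)
E
```

```text
tip [ 371.4074692  -232.17266601   65.83047925] [array([-1.09578488, -0.45065881]), array([-0.70380863,  0.3118588 ])]
grip [ 543.56280591 -281.66601092   68.42726444] [array([-0.57267334, -0.17695727]), array([-0.3336359 ,  0.10598798])]
mouth [513.94615078 128.84061002 136.77565877] [array([-0.63026359, -0.14798341]), array([-0.58135874,  0.1418648 ])]
tip69 [ 377.07220181 -234.31433207   69.        ] [ 368.61737449 -230.59303439   69.        ]
grip69 [ 545.38793061 -281.82751531   69.        ] [ 542.11959493 -281.80186452   69.        ]
mouth140 [517.64775526 125.1825185  140.        ] [511.64667666 130.99676244 140.        ]
pan rim [array([ 402., -286.,   65.]), array([ 452., -130.,   65.]), array([ 542., -152.,   65.]), array([ 497., -313.,   65.])]
casing top [array([558., 188., 141.]), array([447., 173., 141.]), array([427., 307., 141.]), array([536., 323., 141.])]
[[ 9.66689945e-01  2.55950224e-01 -1.82442149e-04]
 [ 2.55950127e-01 -9.66688287e-01  1.81361851e-03]
 [ 2.87831375e-04 -1.79990287e-03 -9.99998339e-01]] [ 147.10473713 -555.26037742  230.37075837] 85.54350476135689 18.700000000000003
```

>>> {"name": "carry_out", "arguments": {"increments": [{"xyz":[0.32,0.26,0],"rot":[0,0,1]},{"xyz":[0.32,0.26,0],"rot":[0,0,1]},{"xyz":[0.32,0.26,0],"rot":[0,0,1]},{"xyz":[0.32,0.26,0],"rot":[0,0,1]},{"xyz":[0.32,0.26,0],"rot":[0,0,1]},{"xyz":[0.32,0.26,0],"rot":[0,0,1]},{"xyz":[0.32,0.26,0],"rot":[0,0,1]},{"xyz":[0.32,0.26,0],"rot":[0,0,1]},{"xyz":[0.32,0.26,0],"rot":[0,0,1]},{"xyz":[0.32,0.26,0],"rot":[0,0,1]}], "grip": 1}}

```text
time_s: 1.4
tcp_pos: [243.3, -477.3, 230.8]
ee_rot: [[0.574, 0.819, -0.0], [0.819, -0.574, 0.001], [0.001, -0.001, -1.0]]
force: [-0.7, -0.5, -0.7]
opening: 85.5
finger_force: 0.0
```

>>> {"name": "carry_out", "arguments": {"increments": [{"xyz":[0.32,0.26,0],"rot":[0,0,1]},{"xyz":[0.32,0.26,0],"rot":[0,0,1]},{"xyz":[0.32,0.26,0],"rot":[0,0,1]},{"xyz":[0.32,0.26,0],"rot":[0,0,1]},{"xyz":[0.32,0.26,0],"rot":[0,0,1]},{"xyz":[0.32,0.26,0],"rot":[0,0,1]},{"xyz":[0.32,0.26,0],"rot":[0,0,1]},{"xyz":[0.32,0.26,0],"rot":[0,0,1]},{"xyz":[0.32,0.26,0],"rot":[0,0,1]},{"xyz":[0.32,0.26,0],"rot":[0,0,1]}]}}

```text
time_s: 2.65
tcp_pos: [339.3, -399.3, 230.9]
ee_rot: [[-0.086, 0.996, -0.0], [0.996, 0.086, 0.001], [0.001, -0.0, -1.0]]
force: [-1.2, 0.5, 0.4]
opening: 85.5
finger_force: 0.0
```

>>> {"name": "carry_out", "arguments": {"increments": [{"xyz":[0.32,0.26,0],"rot":[0,0,1]},{"xyz":[0.32,0.26,0],"rot":[0,0,1]},{"xyz":[0.32,0.26,0],"rot":[0,0,1]},{"xyz":[0.32,0.26,0],"rot":[0,0,1]},{"xyz":[0.32,0.26,0],"rot":[0,0,1]},{"xyz":[0.32,0.26,0],"rot":[0,0,1]},{"xyz":[0.32,0.26,0],"rot":[0,0,1]},{"xyz":[0.32,0.26,0],"rot":[0,0,1]},{"xyz":[0.32,0.26,0],"rot":[0,0,1]},{"xyz":[0.32,0.26,0],"rot":[0,0,1]}]}}

```text
time_s: 3.9
tcp_pos: [435.2, -321.4, 230.9]
ee_rot: [[-0.707, 0.708, -0.001], [0.708, 0.707, 0.001], [0.001, -0.0, -1.0]]
force: [-0.7, -0.2, 0.1]
opening: 85.2
finger_force: 0.0
```

>>> {"name": "carry_out", "arguments": {"increments": [{"xyz":[0.32,0.26,0],"rot":[0,0,1]},{"xyz":[0.32,0.26,0],"rot":[0,0,1]},{"xyz":[0.32,0.26,0],"rot":[0,0,1]},{"xyz":[0.32,0.26,0],"rot":[0,0,1]},{"xyz":[0.32,0.26,0],"rot":[0,0,1]},{"xyz":[0.32,0.26,0],"rot":[0,0,1]},{"xyz":[0.32,0.26,0],"rot":[0,0,1]},{"xyz":[0,0,0],"rot":[0,0,0]}]}}

```text
time_s: 4.9
tcp_pos: [502.5, -266.7, 230.8]
ee_rot: [[-0.956, 0.295, -0.001], [0.295, 0.956, 0.0], [0.001, 0.0, -1.0]]
force: [-0.4, 0.2, -0.1]
opening: 85.3
finger_force: 0.0
```

```bash
python3 - <<'E'
from h import *
cap('wrist','w1'); o=bot.observe(); print(o['time_s'],o['q'],o['tcp_pos'],o['ee_rot'])
E
```

```text
4.95 [-6.40692066e-01  1.94317161e-01  1.55701083e+00 -2.83700357e-04
  1.39117506e+00 -1.91129106e+00] [ 502.14389426 -266.99470626  230.86171716] [[-9.55292752e-01  2.95660199e-01 -8.96700065e-04]
 [ 2.95660028e-01  9.55293172e-01  3.20409737e-04]
 [ 9.51343857e-04  4.09667334e-05 -9.99999547e-01]]
```

View pics/w1.png

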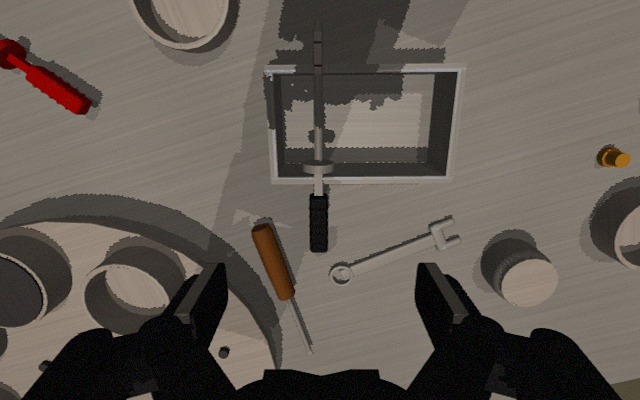

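Wrist view: black grip (318,195)–(319,252), collar face (318,165), tip (318,25), pan rim corners (265,69),(466,68),(453,182),(273,183); the screwdriver handle is left of the grip at (270,260), the wrench right.

```bash
python3 - <<'E'
from h import *
w,s,d=load('w1'),load('scene0'),load('side0')
print(tri([w,s,d],[(318,25),(249,245),(359.4,176.2)])); print(tri([w,s,d],[(318.5,223),(292.6,280.4),(319.4,166.4)]))
t=atz(w,(318,25),69);g=atz(w,(318.5,223),71);print(t,g,np.linalg.norm(t-g))
c=[atz(w,p,65) for p in [(265,69),(466,68),(453,182),(273,183)]];print(np.round(c,1),np.mean(c,0))
print('screwdr',atz(w,(252,228),30),atz(w,(288,298),30))
z=np.r_[0,0,-1.]; dd=(t-g)*[1,1,0]; dd/=np.linalg.norm(dd);print('d',dd)
from scipy.spatial.transform import Rotation as Ro
R0=bot.observe()['ee_rot'];y=np.cross([0,0,1],dd)*-1
zt=z*np.cos(np.pi/6)+dd*.5; R1=np.c_[np.cross(y,zt),y,zt]
print('rot units',np.degrees(Ro.from_matrix(R1@np.array(R0).T).as_rotvec())/4,'ztool',zt)
G=np.r_[g[:2],69]; print('tcp goal',G+zt*18)
E
```

```text
(array([ 373.4241608 , -231.67772258,   66.04187079]), [array([-2.43342119, -4.33215347]), array([-0.40070824, -0.36697473]), array([-1.18864634,  0.3193042 ])])
(array([ 544.91612496, -282.26605748,   69.5796231 ]), [array([-0.21120363, -2.35577708]), array([-0.26003406, -0.08738861]), array([-0.63395695, -0.20818761])])
[ 377.56717542 -230.80706656   69.        ] [ 546.83841235 -282.6278378    71.        ] 177.03712600483007
[[ 396.3 -285.1   65. ]
 [ 446.9 -117.1   65. ]
 [ 546.2 -145.5   65. ]
 [ 495.9 -313.4   65. ]] [ 471.34509517 -215.27094942   65.        ]
screwdr [ 547.16027732 -362.1692689    30.        ] [ 647.77648113 -353.31738951   30.        ]
d [-0.95619514  0.29273    -0.        ]
rot units [2.20190969 7.15523711 0.04306456] ztool [-0.47809757  0.146365   -0.8660254 ]
tcp goal [ 538.23265609 -279.99326778   53.41154273]
```

>>> {"name": "carry_out", "arguments": {"increments": [{"xyz":[0.33,-0.11,-0.42],"rot":[0.275,0.9,0]},{"xyz":[0.33,-0.11,-0.42],"rot":[0.275,0.9,0]},{"xyz":[0.33,-0.11,-0.42],"rot":[0.275,0.9,0]},{"xyz":[0.33,-0.11,-0.42],"rot":[0.275,0.9,0]},{"xyz":[0.33,-0.11,-0.42],"rot":[0.275,0.9,0]},{"xyz":[0.33,-0.11,-0.42],"rot":[0.275,0.9,0]},{"xyz":[0.33,-0.11,-0.42],"rot":[0.275,0.9,0]},{"xyz":[0.33,-0.11,-0.42],"rot":[0.275,0.9,0]},{"xyz":[0,0,0],"rot":[0,0,0]}]}}

```text
time_s: 6.08
tcp_pos: [580.5, -293.5, 126.3]
ee_rot: [[-0.824, 0.296, -0.484], [0.255, 0.955, 0.149], [0.507, -0.0, -0.862]]
force: [0.4, 0.4, -0.5]
opening: 85.1
finger_force: 0.0
```

```bash
python3 - <<'E'
from h import *
cap('wrist','w2'); o=bot.observe(); print(o['time_s'],o['q'],o['tcp_pos'],o['ee_rot'])
E
```

```text
6.125 [-0.54178143  0.82044607  0.95098156 -0.12815873  1.88354731 -1.81946869] [ 580.63247062 -293.69922851  128.33793959] [[-0.82464898  0.29574784 -0.48216934]
 [ 0.25590383  0.95526538  0.14826086]
 [ 0.50444751 -0.00112581 -0.86344163]]
```

View pics/w2.png

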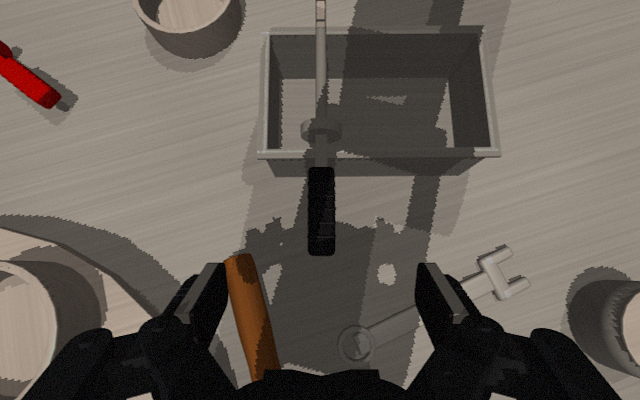

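Wrist view: grip spans (321,167)–(321,255), vertical in the image and midway between the fingers.

```bash
python3 - <<'E'
from h import *
w,w1=load('w2'),load('w1'); print(-np.array(w['R']).T@np.array(w['t']).ravel())
for z in(69,77): print(atz(w,(321,168),z),atz(w,(321,254),z))
print(tri([w1,w],[(318,195),(321,168)])[0],tri([w1,w],[(318.5,252),(321,254)])[0])
print(tri([w1,w],[(318,168),(321,131)])[0])
o=bot.observe();R=np.array(o['ee_rot']);G=np.r_[547,-283,69];print(G+R[:,2]*18-o['tcp_pos'])
for X in [G,G+R[:,2]*0+[28,-8.6,8],G+[-28,8.6,8]]: print(proj(w,X),proj(w1,X))
E
```

```text
[ 582.38374469 -293.82493399  291.6693097 ]
[ 517.61090485 -274.16599903   69.        ] [ 574.63056956 -291.69160079   69.        ]
[ 519.93804512 -274.87229969   77.        ] [ 574.90912345 -291.76824658   77.        ]
[ 518.41807323 -274.38091046   71.74431685] [ 574.9577667  -291.52693654   76.23813571]
[ 492.68330164 -266.44016695   72.80014852]
[-42.31151878  13.36792405 -74.87988886]
[321.27808826 211.0939149 ] [318.20769989 222.4598489 ]
[321.29187235 254.05905814] [318.1934137 252.4112296]
[321.25923881 166.53344071] [318.08187653 197.28535727]
```

>>> {"name": "carry_out", "arguments": {"increments": [{"xyz":[-0.235,0.074,-0.416],"rot":[0,0,0]},{"xyz":[-0.235,0.074,-0.416],"rot":[0,0,0]},{"xyz":[-0.235,0.074,-0.416],"rot":[0,0,0]},{"xyz":[-0.235,0.074,-0.416],"rot":[0,0,0]},{"xyz":[-0.235,0.074,-0.416],"rot":[0,0,0]},{"xyz":[-0.235,0.074,-0.416],"rot":[0,0,0]},{"xyz":[0,0,0],"rot":[0,0,0]}]}}

```text
time_s: 7.0
tcp_pos: [537.8, -279.5, 54.0]
ee_rot: [[-0.825, 0.295, -0.482], [0.255, 0.956, 0.148], [0.505, -0.001, -0.863]]
force: [0.3, -0.2, 0.2]
opening: 85.6
finger_force: 0.0
```

>>> {"name": "carry_out", "arguments": {"increments": [{"xyz":[0,0,0],"rot":[0,0,0]},{"xyz":[0,0,0],"rot":[0,0,0]},{"xyz":[0,0,0],"rot":[0,0,0]},{"xyz":[0,0,0],"rot":[0,0,0]},{"xyz":[0,0,0],"rot":[0,0,0]},{"xyz":[0,0,0],"rot":[0,0,0]}], "grip": 0}}

```text
time_s: 7.75
tcp_pos: [539.5, -280.5, 56.0]
ee_rot: [[-0.827, 0.295, -0.479], [0.256, 0.956, 0.146], [0.501, -0.002, -0.865]]
force: [0.9, -0.5, 1.6]
opening: 17.5
finger_force: 60.9
```

>>> {"name": "carry_out", "arguments": {"increments": [{"xyz":[0,0,0.5],"rot":[0,0,0]},{"xyz":[0,0,0.9],"rot":[0,0,0]},{"xyz":[0,0,0.9],"rot":[0,0,0]},{"xyz":[0,0,0.9],"rot":[0,0,0]},{"xyz":[0,0,0.9],"rot":[0,0,0]},{"xyz":[0,0,0.9],"rot":[0,0,0]},{"xyz":[0,0,0],"rot":[0,0,0]}]}}

```text
time_s: 8.62
tcp_pos: [540.6, -281.2, 208.9]
ee_rot: [[-0.829, 0.295, -0.475], [0.258, 0.956, 0.144], [0.496, -0.003, -0.868]]
force: [0.0, -0.0, -1.2]
opening: 17.1
finger_force: 60.6
```

```bash
python3 - <<'E'
from h import *
from scipy.spatial.transform import Rotation as Ro
w=cap('wrist','w3'); o=bot.observe(); R=np.array(o['ee_rot']);p=np.array(o['tcp_pos']);print(o['time_s'],o['q'],p,o['opening'])
d=np.r_[-.9562,.2927,0]; Rr=np.c_[d,np.cross([0,0,1],d),[0,0,1]]
Rp=np.array([[-0.827,0.295,-0.479],[0.256,0.956,0.146],[0.501,-0.002,-0.865]])
rel=Rp.T@Rr; off=Rp.T@(np.r_[547,-283,69]-[539.5,-280.5,56]); print('off',off)
Rn=R@rel; g=p+R@off; print('grip',g,Rn)
for l in(0,62,182): print(l,proj(w,g+Rn[:,0]*l))
h=np.r_[.14,-.99,0];h/=np.linalg.norm(h); n=(h+[0,0,1])/2**.5
x=-n; y=np.cross(h,[0,0,1])
z=np.cross(x,y); Rt=np.c_[x,y,z]; print(Rt)
Tt=Rt@rel.T; gt=np.r_[514,129,139]+n*242; pt=gt-Tt@off
print('tool goal',Tt,pt,'delta/30',(pt-p)/30,'rot/4',np.degrees(Ro.from_matrix(Tt@R.T).as_rotvec())/4)
E
```

```text
8.675 [-0.55471107  0.65577535  1.05453658 -0.13747881  1.93584973 -1.84165513] [ 539.84757406 -280.67598308  206.79706171] 17.24447871620046
off [ -0.3295  -0.2035 -15.2025]
grip [ 547.3168751  -283.16172044  219.80846596] [[-9.56325555e-01 -2.92958605e-01 -2.43390537e-03]
 [ 2.92657119e-01 -9.56624518e-01  1.07743239e-03]
 [-2.07141495e-03  4.36550970e-04  9.99611382e-01]]
0 [320.88724592 278.04849541]
62 [320.86189045 148.49771887]
182 [320.82208129 -54.90244205]
[[-0.0990098  -0.99014853 -0.0990098 ]
 [ 0.70014074 -0.140021    0.70014074]
 [-0.70710678  0.          0.70710678]]
tool goal [[-1.32620086e-01  9.91039131e-01  3.54717165e-02]
 [ 9.57269833e-01  1.37106273e-01 -2.55107211e-01]
 [-2.57887924e-01  1.82292128e-04 -9.65733915e-01]] [538.65760899 -43.9690055  295.35333423] delta/30 [-0.0396655   7.89023259  2.95187575] rot/4 [ -8.97640925  -7.6774715  -15.35637157]
```

View pics/w3.png

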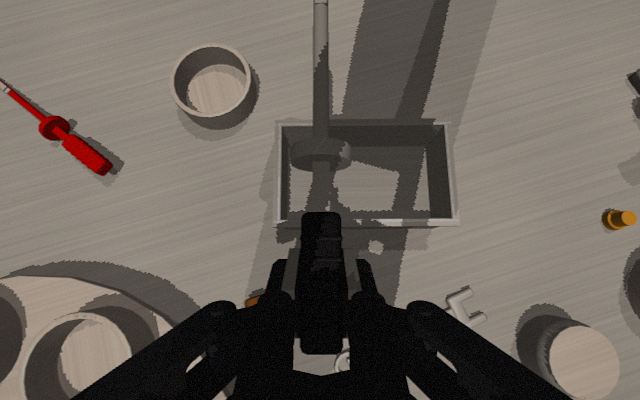

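Wrist view: the rod is held straight, shank at column 321, collar (320,152), the tip just beyond the top edge. I'll swing it to the neck standoff now.

>>> {"name": "carry_out", "arguments": {"increments": [{"xyz":[0,0.395,0.148],"rot":[-0.45,-0.384,-0.768]},{"xyz":[0,0.395,0.148],"rot":[-0.45,-0.384,-0.768]},{"xyz":[0,0.395,0.148],"rot":[-0.45,-0.384,-0.768]},{"xyz":[0,0.395,0.148],"rot":[-0.45,-0.384,-0.768]},{"xyz":[0,0.395,0.148],"rot":[-0.45,-0.384,-0.768]},{"xyz":[0,0.395,0.148],"rot":[-0.45,-0.384,-0.768]},{"xyz":[0,0.395,0.148],"rot":[-0.45,-0.384,-0.768]},{"xyz":[0,0.395,0.148],"rot":[-0.45,-0.384,-0.768]},{"xyz":[0,0.395,0.148],"rot":[-0.45,-0.384,-0.768]},{"xyz":[0,0.395,0.148],"rot":[-0.45,-0.384,-0.768]}]}}

```text
time_s: 9.93
tcp_pos: [538.1, -161.0, 248.0]
ee_rot: [[-0.628, 0.758, -0.176], [0.767, 0.642, 0.028], [0.134, -0.118, -0.984]]
force: [-0.2, -0.9, -1.4]
opening: 17.0
finger_force: 60.5
```

>>> {"name": "carry_out", "arguments": {"increments": [{"xyz":[0,0.395,0.148],"rot":[-0.45,-0.384,-0.768]},{"xyz":[0,0.395,0.148],"rot":[-0.45,-0.384,-0.768]},{"xyz":[0,0.395,0.148],"rot":[-0.45,-0.384,-0.768]},{"xyz":[0,0.395,0.148],"rot":[-0.45,-0.384,-0.768]},{"xyz":[0,0.395,0.148],"rot":[-0.45,-0.384,-0.768]},{"xyz":[0,0.395,0.148],"rot":[-0.45,-0.384,-0.768]},{"xyz":[0,0.395,0.148],"rot":[-0.45,-0.384,-0.768]},{"xyz":[0,0.395,0.148],"rot":[-0.45,-0.384,-0.768]},{"xyz":[0,0.395,0.148],"rot":[-0.45,-0.384,-0.768]},{"xyz":[0,0.395,0.148],"rot":[-0.45,-0.384,-0.768]}]}}

```text
time_s: 11.18
tcp_pos: [538.0, -42.8, 292.3]
ee_rot: [[-0.131, 0.991, 0.032], [0.958, 0.135, -0.254], [-0.256, -0.003, -0.967]]
force: [0.4, -0.2, -0.2]
opening: 16.9
finger_force: 60.5
```

>>> {"name": "carry_out", "arguments": {"increments": [{"xyz":[0,0,0],"rot":[0,0,0]},{"xyz":[0,0,0],"rot":[0,0,0]}]}}

```text
time_s: 11.42
tcp_pos: [538.7, -43.6, 293.2]
ee_rot: [[-0.134, 0.99, 0.033], [0.958, 0.138, -0.253], [-0.255, -0.002, -0.967]]
force: [-0.1, 1.0, -1.0]
opening: 16.9
finger_force: 60.5
```

```bash
python3 - <<'E'
from h import *
ims=[cap(n,n+'4')['frame'] for n in('scene','side','wrist')]
o=bot.observe(); print(o['time_s'],o['q'],o['tcp_pos'],o['ee_rot'],o['opening'])
k=lambda im,u,v:cv2.resize(im[v:v+60,u:u+80],None,fx=5,fy=5,interpolation=cv2.INTER_CUBIC)
top=np.hstack([k(ims[0],310,130),k(ims[1],275,180)])
bot_=cv2.resize(ims[2][:260],(738,300)); bot_=cv2.copyMakeBorder(bot_,0,0,0,62,cv2.BORDER_CONSTANT)
cv2.imwrite('pics/comp4.png',np.vstack([top,bot_]))
E
```

```text
11.575 [-0.09546131  0.07263847  1.58521388 -0.25416908  1.42877261 -0.20299232] [539.03965033 -44.03525054 293.80750349] [[-0.13194024  0.99068406  0.03371735]
 [ 0.95776152  0.1361757  -0.25327663]
 [-0.2555086  -0.0011242  -0.96680613]] 16.884028217323728
```

View pics/comp4.png

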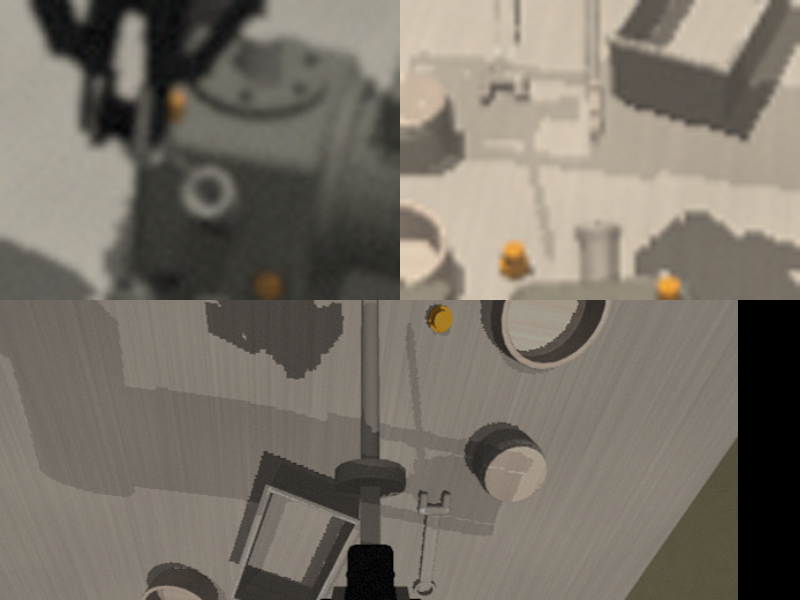

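Scene crop: mouth at (351.8,168.6), rod tip ~(341,161.5). Side crop: tip ~(314.3,207), mouth (314.8,225.5). Wrist: rod straight in the fingers, column ~321.

```bash
python3 - <<'E'
from h import *
s,d,w=load('scene4'),load('side4'),load('wrist4')
o=bot.observe(); R=np.array(o['ee_rot']);p=np.array(o['tcp_pos'])
rp=np.array([[-0.827,0.295,-0.479],[0.256,0.956,0.146],[0.501,-0.002,-0.865]]).T@np.r_[-.9562,.2927,0]
g=p+R@np.r_[-.33,-.2,-15.2]; x=R@rp; T=g+182*x; print('tip',T,'x',x)
print('pred tip scene/side',proj(s,T),proj(d,T)); print('tri tip',tri([s,d],[(341,161.5),(314.3,207)]))
M=tri([s,d],[(351.7,168.6),(314.7,225.5)]);print('mouth',M)
print('rod axis w',[proj(w,g+l*x) for l in(62,120)])
n=np.r_[.099,-.7,.707]
for X in(np.r_[514,129,139],np.r_[514,129,140]-40*n,np.r_[511,129,139]): print('neck',proj(s,X),proj(d,X))
# mouth subpixel: bright ring in scene, 12x crop stats
im=cv2.cvtColor(s['frame'],cv2.COLOR_BGR2GRAY).astype(int);print(im[160:178,342:362])
im=cv2.cvtColor(d['frame'],cv2.COLOR_BGR2GRAY).astype(int);print(im[198:234:1,306:324])
E
```

```text
tip [520.24999712  87.2362849  180.21826001] x [-0.09957447  0.70200564 -0.70532549]
pred tip scene/side [347.59970465 164.95656966] [313.32684531 207.49892102]
tri tip (array([508.19370175,  86.70198605, 186.42580455]), [array([2.92703388, 0.72979632]), array([ 2.57568495, -0.70899913])])
mouth (array([513.83943328, 129.19287125, 136.57839731]), [array([-0.71620445, -0.16831082]), array([-0.66095864,  0.16115726])])
rod axis w [array([318.11554974, 149.56997193]), array([318.23776055,  43.07442142])]
neck [351.03839105 167.85865775] [313.9803872 225.1202264]
neck [353.24945597 169.5975085 ] [314.34977525 236.91871224]
neck [350.16240256 167.58433852] [314.87018581 225.18290387]
[[ 90  75  74  71  71  67  72  77  81  82  87  91  90  94  99  99 101 102
  105 103]
 [ 92  73  72  77  74  63  63  60  66  67  68  75  73  76  78  83  87  89
   93  96]
 [ 75  64  66  77  79  70  64  66  65  72  72  69  65  66  68  72  69  72
   75  80]
 [ 58  54  59  67  73  78  79  84  91 100  98  91  76  64  59  60  57  62
   62  68]
 [ 58  56  55  55  67  78  93 105 108 116 114 111 102  85  65  59  58  5
[... 3119 characters left out ...]
184 191 193 194 194 192]
 [191 195 196 186 160 165 172 178 171 169 159 147 146 179 192 195 194 191]
 [191 193 195 182 141 137 146 155 158 153 141 124 124 171 193 194 192 190]
 [190 194 194 182 139 127 139 147 151 151 140 120 128 184 192 195 193 190]
 [192 195 195 188 165 125 143 154 161 158 144 125 137 192 192 194 192 191]
 [192 194 194 191 178 130 144 159 166 162 147 128 140 192 194 194 184 145]
 [194 194 192 189 181 143 146 159 167 163 147 128 141 194 195 185 141 112]
 [194 194 194 191 182 148 146 158 167 166 150 129 142 192 195 181 115 112]
 [194 194 193 190 184 148 147 159 168 168 150 130 142 194 194 181 114 111]
 [195 195 192 191 184 147 145 158 168 168 151 132 144 194 194 180 113 112]]
```

>>> {"name": "carry_out", "arguments": {"increments": [{"xyz":[-0.047,0.332,-0.325],"rot":[0,0,0]},{"xyz":[-0.047,0.332,-0.325],"rot":[0,0,0]},{"xyz":[-0.047,0.332,-0.325],"rot":[0,0,0]},{"xyz":[-0.047,0.332,-0.325],"rot":[0,0,0]},{"xyz":[-0.047,0.332,-0.325],"rot":[0,0,0]},{"xyz":[0,0,0],"rot":[0,0,0]},{"xyz":[0,0,0],"rot":[0,0,0]}]}}

```text
time_s: 12.45
tcp_pos: [532.5, 6.4, 245.9]
ee_rot: [[-0.132, 0.991, 0.036], [0.957, 0.137, -0.254], [-0.256, 0.001, -0.967]]
force: [-0.2, -0.3, -0.1]
opening: 16.8
finger_force: 60.5
```

```bash
cat >> h.py <<'E'
def rod():
    o=bot.observe(); R=np.array(o['ee_rot']);p=np.array(o['tcp_pos'])
    rp=np.array([[-0.827,0.295,-0.479],[0.256,0.956,0.146],[0.501,-0.002,-0.865]]).T@np.c_[[-.9562,.2927,0],[-.2927,-.9562,0],[0,0,1]]
    Rr=R@rp; g=p+R@np.r_[-.33,-.2,-15.2]; return o,g,Rr
def rep(M=np.r_[514.3,129,139.5],n=np.r_[.099,-.7,.707]):
    o,g,Rr=rod(); T=g+182*Rr[:,0]; C=g+62*Rr[:,0]
    for k,X in(('tip',T),('collar',C)):
        a=(X-M)@n; print(k,X.round(1),'z_neck',a.round(1),'lateral',(X-M-a*n).round(1))
    print('x',Rr[:,0].round(3),'t',o['time_s'],'F',np.round(o['force'],1),'M',np.round(o['wrist_torque'],2),'q',np.round(o['q'],2),'ff',o['finger_force'],o['opening'])
E
python3 - <<'E'
from h import *
ims=[cap(n,n+'5')['frame'] for n in('scene','side')]; rep()
k=lambda im,u,v:cv2.resize(im[v:v+60,u:u+40],None,fx=10,fy=10,interpolation=cv2.INTER_CUBIC)
cv2.imwrite('pics/comp5.png',np.hstack([k(ims[0],330,140),k(ims[1],295,180)]))
E
```

```text
tip [514.1 137.4 132.6] z_neck -10.8 lateral [0.9 0.8 0.7]
collar [525.9  53.2 217.3] z_neck 109.2 lateral [0.8 0.6 0.6]
x [-0.098  0.702 -0.706] t 12.55 F [-0.6 -1.1 -0.7] M [ 0.15  0.09 -0.03] q [ 0.    0.1   1.65 -0.26  1.36 -0.08] ff 60.541831254959106 16.787663456581065
```

View pics/comp5.png

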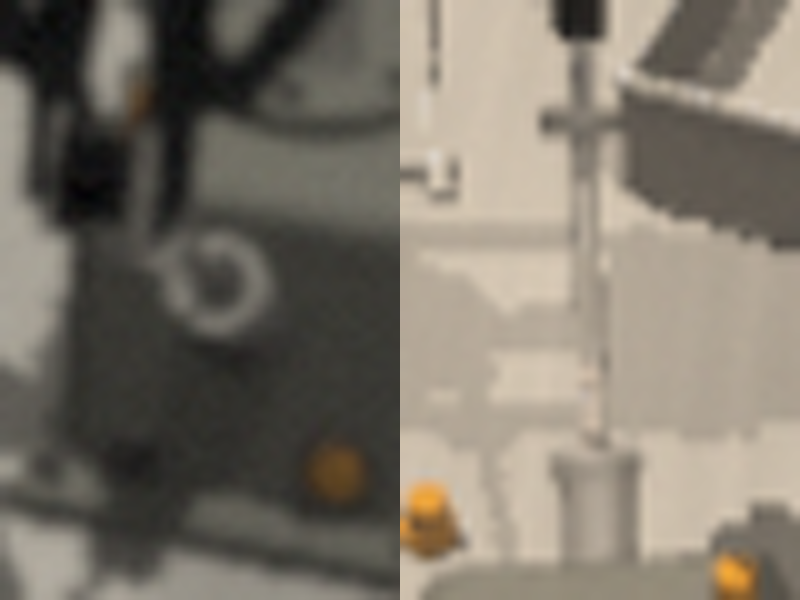

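The rod's end is at the neck mouth in both views (side (597,450) centred on the lip, scene over the ring's upper left), with no contact force; continue.

>>> {"name": "carry_out", "arguments": {"increments": [{"xyz":[-0.045,0.3,-0.303],"rot":[0,0,0]},{"xyz":[-0.045,0.3,-0.303],"rot":[0,0,0]},{"xyz":[-0.045,0.3,-0.303],"rot":[0,0,0]},{"xyz":[-0.045,0.3,-0.303],"rot":[0,0,0]},{"xyz":[0,0,0],"rot":[0,0,0]}]}}

```text
time_s: 13.18
tcp_pos: [525.8, 43.3, 207.9]
ee_rot: [[-0.134, 0.99, 0.033], [0.957, 0.138, -0.254], [-0.256, -0.003, -0.967]]
force: [0.1, 0.5, -0.5]
opening: 16.6
finger_force: 60.5
```

```bash
python3 -c "
from h import *
rep()"
```

```text
tip [506.6 174.5  94.3] z_neck -64.5 lateral [-1.3  0.3  0.4]
collar [518.9  90.3 178.9] z_neck 55.4 lateral [-0.9  0.1  0.2]
x [-0.102  0.702 -0.705] t 13.175 F [ 0.1  0.5 -0.5] M [ 0.05  0.05 -0.05] q [ 0.07  0.14  1.69 -0.27  1.3   0.  ] ff 60.541863441467285 16.60961763405211
```

Free; go on to just above the stop.

>>> {"name": "carry_out", "arguments": {"increments": [{"xyz":[-0.04,0.29,-0.293],"rot":[0,0,0]},{"xyz":[-0.04,0.29,-0.293],"rot":[0,0,0]},{"xyz":[-0.04,0.29,-0.293],"rot":[0,0,0]},{"xyz":[-0.03,0.2,-0.2],"rot":[0,0,0]},{"xyz":[0,0,0],"rot":[0,0,0]}]}}

```text
time_s: 13.8
tcp_pos: [521.7, 75.0, 176.1]
ee_rot: [[-0.134, 0.99, 0.034], [0.957, 0.138, -0.254], [-0.256, -0.002, -0.967]]
force: [-0.5, -0.2, -1.2]
opening: 16.9
finger_force: 60.5
```

```bash
python3 -c "
from h import *
rep()"
```

```text
tip [502.7 206.2  62.5] z_neck -109.6 lateral [-0.7  0.4  0.5]
collar [514.8 122.  147.2] z_neck 10.4 lateral [-0.5  0.2  0.3]
x [-0.101  0.702 -0.706] t 13.8 F [-0.5 -0.2 -1.2] M [0.11 0.03 0.01] q [ 0.13  0.18  1.71 -0.27  1.26  0.08] ff 60.54155230522156 16.93773592566723
```

>>> {"name": "carry_out", "arguments": {"increments": [{"xyz":[-0.01,0.07,-0.07],"rot":[0,0,0]},{"xyz":[-0.01,0.07,-0.07],"rot":[0,0,0]},{"xyz":[-0.01,0.07,-0.07],"rot":[0,0,0]},{"xyz":[0,0,0],"rot":[0,0,0]}]}}

```text
time_s: 14.3
tcp_pos: [521.7, 80.4, 171.2]
ee_rot: [[-0.132, 0.991, 0.036], [0.957, 0.137, -0.254], [-0.257, 0.001, -0.966]]
force: [0.3, -2.5, 1.6]
opening: 16.6
finger_force: 60.8
```

>>> {"name": "carry_out", "arguments": {"increments": [{"xyz":[-0.01,0.05,-0.05],"rot":[0,0,0]},{"xyz":[0,0,0],"rot":[0,0,0]}]}}

```text
time_s: 14.55
tcp_pos: [521.9, 80.5, 171.2]
ee_rot: [[-0.132, 0.991, 0.037], [0.957, 0.137, -0.258], [-0.26, 0.001, -0.966]]
force: [-1.7, -6.0, 6.4]
opening: 17.5
finger_force: 61.5
```

```bash
python3 -c "
from h import *
rep()"
```

```text
tip [503.4 211.3  56.9] z_neck -117.1 lateral [0.6 0.4 0.2]
collar [515.1 127.4 142. ] z_neck 2.9 lateral [0.5 0.5 0.4]
x [-0.098  0.699 -0.709] t 14.55 F [-1.7 -6.   6.4] M [-1.12  0.39  0.09] q [ 0.15  0.19  1.71 -0.28  1.25  0.1 ] ff 61.52624487876892 17.498936653752885
```

>>> {"name": "carry_out", "arguments": {"increments": [{"xyz":[-0.01,0.06,-0.06],"rot":[0,0,0]},{"xyz":[0,0,0],"rot":[0,0,0]},{"xyz":[0,0,0],"rot":[0,0,0]},{"xyz":[0,0,0],"rot":[0,0,0]}]}}

```text
time_s: 15.05
tcp_pos: [522.1, 80.6, 171.1]
ee_rot: [[-0.132, 0.991, 0.038], [0.956, 0.137, -0.261], [-0.264, 0.002, -0.965]]
force: [-3.2, -10.6, 13.5]
opening: 17.0
finger_force: 62.2
```

```bash
python3 - <<'E'
from h import *
rep()
ims=[cap(n,n+'6')['frame'] for n in('scene','side')]
w=cap('wrist','w6')['frame']
k=lambda im,u,v:cv2.resize(im[v:v+60,u:u+40],None,fx=10,fy=10,interpolation=cv2.INTER_CUBIC)
cv2.imwrite('pics/comp6.png',np.hstack([k(ims[0],330,140),k(ims[1],295,185)]))
E
```

```text
tip [503.7 210.9  56.4] z_neck -117.2 lateral [ 1.  -0.1 -0.3]
collar [515.4 127.4 141.8] z_neck 2.8 lateral [0.8 0.4 0.3]
x [-0.097  0.696 -0.711] t 15.05 F [ -3.2 -10.6  13.5] M [-1.92  0.87  0.14] q [ 0.15  0.19  1.71 -0.28  1.25  0.1 ] ff 62.21061050891876 16.998090240171557
```

View pics/comp6.png

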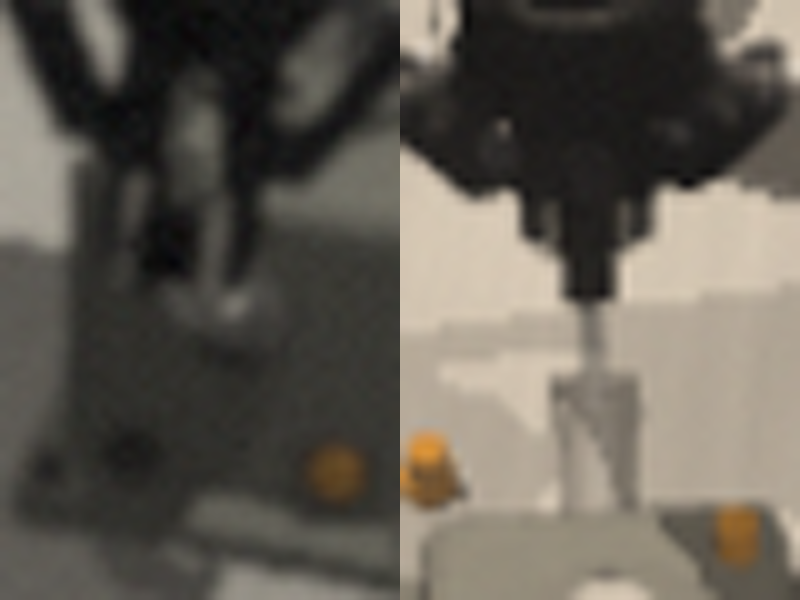

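The collar now caps the lip in both views (side (597,385), scene (235,310)), with no gap. A 17 N axial force with no further motion means it is seated. Now drawing out.

>>> {"name": "carry_out", "arguments": {"increments": [{"xyz":[0.02,-0.12,0.12],"rot":[0,0,0]},{"xyz":[0.047,-0.33,0.333],"rot":[0,0,0]},{"xyz":[0.047,-0.33,0.333],"rot":[0,0,0]},{"xyz":[0.047,-0.33,0.333],"rot":[0,0,0]},{"xyz":[0.047,-0.33,0.333],"rot":[0,0,0]},{"xyz":[0.047,-0.33,0.333],"rot":[0,0,0]},{"xyz":[0,0,0],"rot":[0,0,0]}]}}

```text
time_s: 16.08
tcp_pos: [529.3, 30.3, 222.2]
ee_rot: [[-0.13, 0.991, 0.037], [0.958, 0.136, -0.253], [-0.256, 0.003, -0.967]]
force: [-0.8, 0.8, -1.2]
opening: 16.9
finger_force: 60.5
```

```bash
python3 -c "
from h import *
rep()"
```

```text
tip [511.  161.6 108.5] z_neck -45.0 lateral [1.2 1.1 0.9]
collar [522.6  77.3 193.2] z_neck 75.0 lateral [0.9 0.8 0.7]
x [-0.096  0.702 -0.706] t 16.075 F [-0.8  0.8 -1.2] M [ 0.14 -0.01 -0.02] q [ 0.05  0.13  1.68 -0.27  1.32 -0.03] ff 60.52626371383667 16.900532941745897
```

>>> {"name": "carry_out", "arguments": {"increments": [{"xyz":[0.047,-0.33,0.333],"rot":[0,0,0]},{"xyz":[0.047,-0.33,0.333],"rot":[0,0,0]},{"xyz":[0.047,-0.33,0.333],"rot":[0,0,0]},{"xyz":[0.047,-0.33,0.333],"rot":[0,0,0]},{"xyz":[0.047,-0.33,0.333],"rot":[0,0,0]},{"xyz":[0.047,-0.33,0.333],"rot":[0,0,0]},{"xyz":[0.047,-0.33,0.333],"rot":[0,0,0]},{"xyz":[0,0,0],"rot":[0,0,0]},{"xyz":[0,0,0],"rot":[0,0,0]}]}}

```text
time_s: 17.2
tcp_pos: [538.1, -38.1, 290.4]
ee_rot: [[-0.132, 0.991, 0.034], [0.958, 0.137, -0.253], [-0.255, -0.001, -0.967]]
force: [-0.6, -0.4, -1.3]
opening: 16.8
finger_force: 60.5
```

```bash
python3 - <<'E'
from h import *
from scipy.spatial.transform import Rotation as Ro
rep(); o,g,Rr=rod()
pan=np.r_[471,-216]
for az in (98,110,130,164):
    a=np.radians(az); d=np.r_[np.cos(a),np.sin(a),0]; Rt=np.c_[d,np.cross([0,0,1],d),[0,0,1]]
    dR=Rt@Rr.T; R1=dR@np.array(o['ee_rot']); gt=np.r_[pan,165]-182*d; pt=gt-R1@np.r_[-.33,-.2,-15.2]
    print(az,'grip',gt,'xyz units',(pt-o['tcp_pos'])/30,'rot',np.degrees(Ro.from_matrix(dR).as_rotvec())/4)
E
```

```text
tip [519.3  93.2 176.9] z_neck 52.0 lateral [-0.2  0.6  0.6]
collar [531.2   8.9 261.5] z_neck 172.0 lateral [-0.1  0.3  0.4]
x [-0.1    0.702 -0.705] t 17.2 F [-0.6 -0.4 -1.3] M [0.1  0.05 0.03] q [-0.08  0.07  1.59 -0.25  1.42 -0.19] ff 60.50881505012512 16.816064680930054
98 grip [ 496.32950437 -396.22878851  165.        ] xyz units [ -1.42209232 -11.67579956  -4.61411285] rot [ 1.11059965e+01  1.55421324e+00 -1.03518843e-02]
110 grip [ 533.24766609 -387.02405698  165.        ] xyz units [ -0.24520448 -11.38099024  -4.61411285] rot [10.90164031  2.71130311  2.83461116]
130 grip [ 587.98734496 -355.42008865  165.        ] xyz units [  1.49917175 -10.37130891  -4.61411285] rot [10.3757257   4.61229083  7.57264391]
164 grip [ 645.94962866 -266.16599876  165.        ] xyz units [ 3.34428113 -7.52322185 -4.61411285] rot [ 8.9324417   7.75567255 15.60037291]
```

>>> {"name": "carry_out", "arguments": {"increments": [{"xyz":[-0.01,-0.474,0],"rot":[0.908,0.226,0.236]},{"xyz":[-0.01,-0.474,0],"rot":[0.908,0.226,0.236]},{"xyz":[-0.01,-0.474,0],"rot":[0.908,0.226,0.236]},{"xyz":[-0.01,-0.474,0],"rot":[0.908,0.226,0.236]},{"xyz":[-0.01,-0.474,0],"rot":[0.908,0.226,0.236]},{"xyz":[-0.01,-0.474,0],"rot":[0.908,0.226,0.236]},{"xyz":[-0.01,-0.474,0],"rot":[0.908,0.226,0.236]},{"xyz":[-0.01,-0.474,0],"rot":[0.908,0.226,0.236]},{"xyz":[-0.01,-0.474,0],"rot":[0.908,0.226,0.236]},{"xyz":[-0.01,-0.474,0],"rot":[0.908,0.226,0.236]}]}}

```text
time_s: 18.45
tcp_pos: [535.3, -180.5, 290.2]
ee_rot: [[-0.28, 0.951, -0.131], [0.879, 0.308, 0.363], [0.386, -0.013, -0.922]]
force: [0.0, -1.2, -1.2]
opening: 16.8
finger_force: 60.6
```

>>> {"name": "carry_out", "arguments": {"increments": [{"xyz":[-0.01,-0.474,0],"rot":[0.908,0.226,0.236]},{"xyz":[-0.01,-0.474,0],"rot":[0.908,0.226,0.236]},{"xyz":[-0.01,-0.474,-0.384],"rot":[0,0,0]},{"xyz":[-0.01,-0.474,-0.384],"rot":[0,0,0]},{"xyz":[-0.01,-0.474,-0.384],"rot":[0,0,0]},{"xyz":[-0.01,-0.474,-0.384],"rot":[0,0,0]},{"xyz":[-0.01,-0.474,-0.384],"rot":[0,0,0]},{"xyz":[-0.01,-0.474,-0.384],"rot":[0,0,0]},{"xyz":[-0.01,-0.474,-0.384],"rot":[0,0,0]},{"xyz":[-0.01,-0.474,-0.384],"rot":[0,0,0]}]}}

```text
time_s: 19.7
tcp_pos: [532.3, -323.6, 197.8]
ee_rot: [[-0.293, 0.941, -0.171], [0.815, 0.339, 0.47], [0.5, -0.002, -0.866]]
force: [0.1, -0.6, -0.8]
opening: 16.6
finger_force: 60.6
```

>>> {"name": "carry_out", "arguments": {"increments": [{"xyz":[-0.01,-0.474,-0.384],"rot":[0,0,0]},{"xyz":[-0.01,-0.474,-0.384],"rot":[0,0,0]},{"xyz":[-0.01,-0.474,-0.384],"rot":[0,0,0]},{"xyz":[-0.01,-0.474,-0.384],"rot":[0,0,0]},{"xyz":[0,0,0],"rot":[0,0,0]},{"xyz":[0,0,0],"rot":[0,0,0]},{"xyz":[0,0,0],"rot":[0,0,0]},{"xyz":[0,0,0],"rot":[0,0,0]}]}}

```text
time_s: 20.7
tcp_pos: [531.5, -379.2, 153.3]
ee_rot: [[-0.294, 0.94, -0.171], [0.815, 0.34, 0.469], [0.499, -0.001, -0.866]]
force: [0.2, -0.3, 0.0]
opening: 16.9
finger_force: 60.6
```

```bash
python3 - <<'E'
from h import *
rep(); o,g,Rr=rod(); print('rodz',Rr[:,2],'qd',np.abs(o['qd']).max())
T=g+182*Rr[:,0]
a,b=cap('scene','s7'),cap('side','d7')
k=lambda c,X:cv2.resize(cv2.getRectSubPix(c['frame'],(100,100),tuple(map(float,proj(c,X)))),(400,400),interpolation=cv2.INTER_CUBIC)
cv2.imwrite('pics/comp7.png',np.hstack([k(a,(T+g)/2),k(b,(T+g)/2)]))
for c in(a,b): print('tip',proj(c,T),'grip',proj(c,g),proj(c,(T+g)/2))
E
```

```text
tip [ 471.7 -215.7  166.1] z_neck 255.8 lateral [ -68.  -165.6 -154.3]
collar [ 512.7 -328.5  166.2] z_neck 339.0 lateral [ -35.1 -220.2 -212.9]
x [-0.342  0.94  -0.002] t 20.7 F [ 0.2 -0.3  0. ] M [-0.37 -0.08 -0.  ] q [-0.84  0.75  1.01  0.19  1.86 -1.18] ff 60.564526319503784 16.903029185947005
rodz [-0.00148826  0.00172513  0.99961233] qd 0.0036627768495666613
tip [279.25634812 227.419605  ] grip [261.75401621 285.19900642] [271.09597144 254.35896842]
tip [334.78417081 158.15869842] grip [323.57509704 134.00415517] [328.93632886 145.55712632]
```

View pics/comp7.png

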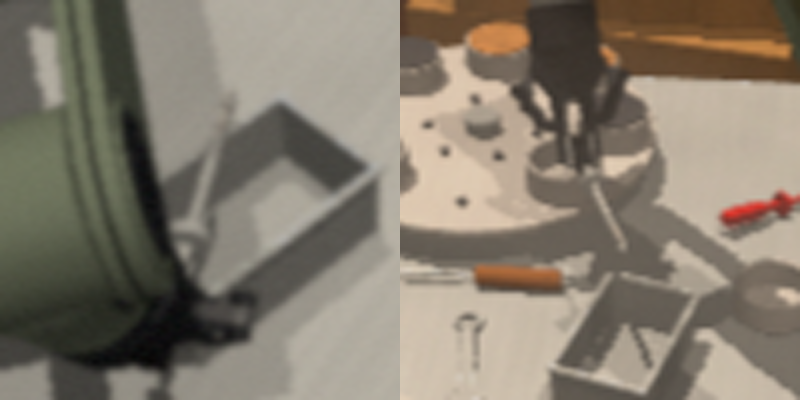

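The rod's tip is at scene crop (230,95) and side crop (625,248), both matching the predicted pose. It is level, over the pan's middle and still.

```bash
python3 -c "
from h import *
print(bot.finish_job())"
```

```text
the job is handed in; nothing more can be done
None
```

The job is handed in, with no verdict shown to me: the rod went down the neck to its stop, was drawn right out, and is held still and level with its tip over the pan about 100 mm above the rim.

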